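# Pin the tray stack down, peel off the stuck top tray and hand it over

### The arm

A 7-joint arm with a two-finger parallel gripper is mounted at the origin on the work surface. World frame = base frame: x ahead of the robot, y to its left, z up, the work surface at z = 0. Lengths are in m, angles in rad, forces in N, time in s.
With the tool pointing down it reaches from about 0.4 to 0.85 m from the base axis. Payload 10.4 kg.
Tool frame: the origin (TCP) lies between the finger pads; the fingertips stand 11 mm ahead of it and the grasp point (between the pads) lies 8 mm behind it (env.tip_extent is the distance from the TCP to the fingertips, in m); z points along the fingers, y is the line along which they close (so a half turn about z gives the same grasp; the last joint's range is limited). The gripper opens to 87 mm and grips with 3 to 60 N. Pads are 19 mm wide; open, the fingers measure 117 mm over their backs; the gripper's body (75 mm by 190 mm) begins 51 mm behind the grasp point.
Start: joints at [-1.324, 0.332, -0.065, 1.46, 0.022, 1.35, -0.088], TCP at [0.167, 0.602, 0.2] pointing down, gripper open.
Joint ranges: [-2.6, 2.6], [-0.5, 2.12], [-1.47, 1.34], [0.16, 2.42], [-1.27, 4.41], [0.06, 2.06], [-2.6, 2.6]. Speed limits (rad/s): [2.22, 2.22, 2.79, 2.79, 3.14, 3.14, 3.14].

### API

Orientations are given as a unit quaternion [x, y, z, w].
In Python, from rig import env gives the robot as it stands. The module is installed in compiled form; this text tells all that it offers. Calls block until the motion is done:
- env.goto(position, orientation): joint-space move of the TCP to a pose.
- env.movel(position, feed=0.15, orientation=None): straight line of the TCP; orientation=None keeps the orientation; feed is the mean speed in m/s.
- env.move_joints(angles): joint-space move.
- env.move_gripper(opening, f_grip=None): finger opening in m; f_grip is the grip in N (None keeps the last); returns when the fingers have stopped.
- env.dwell(seconds).
- env.ik(position, orientation): joint angles nearest the present ones, or None.
- env.state(): the state.
- env.get_image(name): name is "scene" or "top" or "wrist"; returns (picture, depth): 480x640x3 uint8, red, green, blue; 480x640 float32, m along the optical axis (not along the pixel's ray), 0 where there is no reading.
- env.calibration(name): a dict with "fovy" (degrees; the focal length in pixels is half the picture's height over the tangent of half this angle, whatever the lens; pixels are square), "cx", "cy" (the principal point, pixels), "pose" (4x4, takes a point from camera to world coordinates). Camera axes: x right, y up, looking along -z (the intrinsics and any distortion apply to the point x, -y, -z); pixel columns grow to the right and rows downward; lengths in m; the calibration is good to about 2 mm. A picture is of the moment at which its call begins: read the wrist's pose just before it. calibration takes no time and is no camera call; for the wrist camera it gives the pose at the moment of the call.
A pose or a line that the arm cannot do raises env.Unreachable and nothing moves.
- env.sign_off(): hands the job in; it is judged then, once.
The state is a dict: "time_s": time; "qpos": joint angles; "joint_vel": joint speeds; "tau": joint torques, N m; "tool_pos": TCP position; "orientation": TCP orientation; "contact_force": force on the tool from outside, world axes, zero at the start; "moment": the same for the moment, N m; "opening": finger opening in m; "finger_force": force on a finger pad.
Only numpy, scipy, OpenCV 4.12 (cv2) and the standard library are available. Lean on these libraries where they do the work, as an engineer would, in place of code of your own. Each camera call takes 0.05 s, during which the arm holds its last target. There are 200 camera calls.

### The job

The two nested parts trays on the white board cling together. First take the steel hold-down pin from its holder and put it through the hole in the grey tray's ear into the board, fully home; then peel the blue tray off by its orange tab, raising that corner well clear while the opposite corner still rests in the stack. Finish while still holding the blue tray in the gripper over the green mat, roughly level, still and about 20 cm up for a colleague to take; the grey tray must stay pinned in its place and the other things must be left alone.

Things in the scene. Friction and masses are not known exactly. Their poses are not given: they have to be found in the camera images.
- board: fixed white-faced wooden base board 260 (x) x 170 (y) x 25 mm high; origin centre of underside. The grey tray stands on it, its centre 30 mm towards +x from the board's centre, between low stops 10 mm high. A vertical through hole, 15 mm across, lies at x = -108 mm, y = 0.
- board_hole0 (a point): centre of the mouth of the board's 15 mm hole, on the board's top face (25 mm above the bench)
- lower_tray: loose grey tray, 180 (x) x 130 (y) x 40 mm high, 0.14 kg; origin centre of underside, axes as the board's. Mid-side brackets (16 mm out, up to 50 mm above its underside) carry black sprung rubber nubs pressing about 2 N on the blue rim: peeling takes about 2 to 4 N at the tab until the nubs let go after some 6 mm of travel each; unpinned, the grey tray tips up with it.
- ear_hole (a point): centre of the 17 mm hole in the grey tray's ear, on the ear's top face: (-138, 0, 6) mm in the grey tray's frame, over the board's hole. The ear is flat, 70 (x) x 56 (y) x 6 mm, at the tray's -x side, lying on the board.
- top_tray: loose blue tray nested in the grey one, about 0.11 kg; origin centre of its underside, 16 mm above the grey tray's origin when nested, axes as the grey tray's. Rim flange 180 (x) x 130 (y) mm, from 24 to 30 mm above the origin, rests on the grey tray's edge; the tub below is 160 x 110 mm (6 mm of room all round). An orange pull tab stands on the (-x, +y) corner.
- pull_tab (a point): where to grip: the orange tab's middle, 14 mm below its top edge, (-77, 52, 54) mm in the blue tray's frame. The tab is an upright fin 10 mm thick, 34 mm long, 38 mm high above the rim. Its length points from the corner towards the tray's middle, along (1, -1) of the tray's x and y; pinch it across, along (1, 1).
- tab_corner (a point): corner point of the blue rim under the tab, rim's underside: (-90, 65, 24) mm in the blue tray's frame; 40 mm above the grey tray's origin when nested
- far_corner (a point): diagonally opposite corner of the blue rim, rim's underside: (90, -65, 24) mm in the blue tray's frame; 40 mm above the grey tray's origin when nested
- pin: loose steel hold-down pin, 0.45 kg, upright in the holder; origin at its lower tip, z up the pin. Shank 12 mm across, 28 mm long, with a tapered tip (6 mm across at the end, full width 10 mm up); collar 40 mm across from 28 to 38 mm; round knob 32 mm across from 38 to 83 mm (top). Fully home, the collar rests on the ear and the tip is 3 mm above the bench.
- holder: fixed dark wooden block 60 x 60 x 35 mm with a 15 mm vertical hole in the middle, holding the pin (tip 7 mm above the bench); origin centre of underside
- mat: fixed green mat 240 (x) x 200 (y) x 4 mm; origin centre of underside
- pencil: bystander: orange pencil, 172 mm long, 8 mm thick, lying on the mat near its edge; origin mid-length, underside
- tape_roll: bystander: yellow tape roll lying flat, 68 mm across, 22 mm high; origin centre of underside
- screwdriver: bystander: screwdriver lying on the bench; origin mid-length, underside, x towards its tip
- glue: bystander: white glue bottle, 56 mm across, 160 mm high; origin centre of underside
- mug: bystander: blue mug, 80 mm across, 90 mm high; origin centre of underside
- offcut: bystander: pale wood offcut 110 x 45 x 30 mm; origin centre of underside
There are look-alikes about, which are no part of the job. Several things have the shape of the pin; the one meant has the colours described above. What is shaped like the top_tray but turquoise is not meant.

How it is judged:
By the outcome, as a careful person would: the job done as asked, in the order asked, and still so for the second after the job is handed in, while the arm keeps its last pose, push and grip.
It also fails if it takes over 66 s, if anything falls off the work surface, if the arm or the gripper's body presses on something with over 40 N, if the wrist force passes 120 N, or if a joint passes its speed limit or range.

## Working session

There is one attempt and no reset: what is moved stays moved. The work goes in short steps, each a Python script; the robot and the scene stay as the last script left them, time stands still between calls to the robot, and variables do not carry over. Pictures are saved under pics/ and viewed, at most 12 in all, crops included, and the job is handed in when it is done.

```bash
mkdir -p pics; cat > h.py <<'E'
from rig import env
import numpy as np, cv2
def snap(n,f=None):
    c=env.calibration(n); im,d=env.get_image(n)
    if f: cv2.imwrite('pics/'+f,im[:,:,::-1])
    return im,d,c
def foc(c): return 240/np.tan(np.radians(c['fovy'])/2)
def ray(c,u,v):
    f=foc(c); d=np.array([(u-c['cx'])/f,-(v-c['cy'])/f,-1]); P=np.array(c['pose']); return P[:3,3],P[:3,:3]@d
def onplane(c,u,v,z):
    o,d=ray(c,u,v); return o+d*(z-o[2])/d[2]
def cloud(d,c):
    f=foc(c); v,u=np.mgrid[:480,:640]; P=np.array(c['pose'])
    X=np.stack([(u-c['cx'])/f*d,-(v-c['cy'])/f*d,-d],-1); return X@P[:3,:3].T+P[:3,3]
E
python3 - <<'E'
from h import *
for n in('scene','top'):
    im,d,c=snap(n,n+'.png'); np.savez(n,im=im,d=d); print({k:(v if not hasattr(v,'shape') else np.round(v,3)) for k,v in c.items()},(d>0).mean())
print(env.tip_extent,env.state())
E
```

```text
{'fovy': 49.826625488908384, 'cx': 318.5457271060305, 'cy': 242.55346654439538, 'pose': array([[-0.122, -0.545,  0.83 ,  1.528],
       [ 0.992, -0.086,  0.089,  0.114],
       [ 0.023,  0.834,  0.551,  0.737],
       [ 0.   ,  0.   ,  0.   ,  1.   ]])} 0.9956640625
{'fovy': 53.102366276749834, 'cx': 324.2384944903908, 'cy': 236.55808975235044, 'pose': array([[-0.007,  0.997, -0.073,  0.447],
       [-1.   , -0.008, -0.019, -0.019],
       [-0.02 ,  0.073,  0.997,  1.178],
       [ 0.   ,  0.   ,  0.   ,  1.   ]])} 0.9958365885416667
0.011 {'time_s': 0.1, 'qpos': array([-1.32359454,  0.33280853, -0.06471497,  1.46086909,  0.02156346,
        1.34988588, -0.08850718]), 'joint_vel': array([-1.22213125e-03, -5.61010506e-05,  1.09706346e-03, -8.80383374e-04,
       -4.99217640e-04,  4.43835519e-04,  5.67527505e-04]), 'tau': array([ 1.51441433e-03, -6.24541426e+01,  2.48340808e-02, -3.90714347e+01,
       -6.13181340e-02,  3.66460718e-02,  4.38354368e-05]), 'tool_pos': array([0.16647005, 0.60203024, 0.19952802]), 'orientation': array([ 1.34482960e-01,  9.90915700e-01, -6.34053915e-04, -7.73826290e-05]), 'contact_force': array([ 0.687761  ,  1.2187056 , -0.34663551]), 'moment': array([-0.03848335, -0.01422808, -0.02108068]), 'finger_force': 0.0, 'opening': 0.08716037048664219}
```

View pics/top.png

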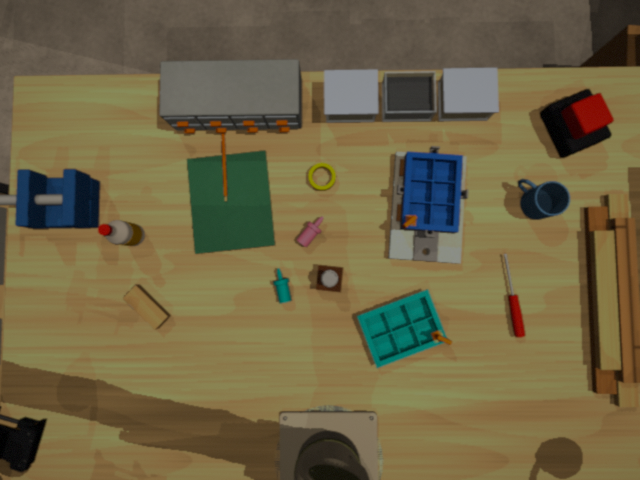

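View pics/scene.png

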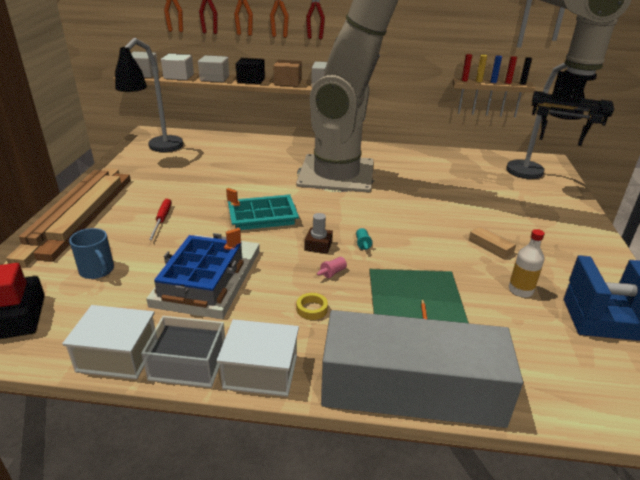

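The steel pin could be confused with three things in the top view:
- steel knob in the dark holder, (330,278): this is the pin.
- pink look-alike, (310,232).
- turquoise look-alike, (283,286).
- The tray also has a look-alike, in turquoise at (402,328). The blue one at (432,192) is meant, with its tab at (410,221) and the ear at (425,245).

Next I'll measure and check with a close crop.

```bash
python3 - <<'E'
from h import *
z=np.load('top.npz'); im,d=z['im'],z['d']; c=env.calibration('top'); W=cloud(d,c)
hsv=cv2.cvtColor(im,cv2.COLOR_RGB2HSV)
def roi(m,u0,u1,v0,v1):
    r=np.zeros_like(m); r[v0:v1,u0:u1]=m[v0:v1,u0:u1]; return r
H,S,V=cv2.split(hsv)
def rep(n,m,zlo,zhi):
    m=m&(W[...,2]>zlo)&(W[...,2]<zhi); P=W[m]; v,u=np.nonzero(m)
    r=cv2.minAreaRect((P[:,:2]*1000).astype(np.float32)); print(n,len(P),'px',u.mean().round(1),v.mean().round(1),'med',np.median(P,0).round(4),'rect',np.round(r[0],1),np.round(r[1],1),round(r[2],1))
one=np.ones(H.shape,bool)
rep('pin knob',roi(one,305,355,255,300),.075,.1)
rep('holder',roi(one,305,355,255,300),.025,.045)
rep('blue rim',roi((H>105)&(H<125)&(S>120),385,480,140,245),.062,.08)
rep('tab',roi((H<20)&(S>150),395,425,205,235),.085,.13)
rep('board/white',roi(S<80,380,480,140,275),.018,.029)
rep('ear',roi(S<80,405,450,230,265),.018,.045)
rep('mat',roi((H>60)&(H<90)&(S>80),170,285,140,260),-.01,.02)
rep('box',roi(one,150,310,50,135),.04,.3)
a=cv2.resize(im[135:305,295:480],None,fx=4,fy=3.5,interpolation=cv2.INTER_CUBIC); cv2.imwrite('pics/crop.png',a[:,:,::-1])
E
```

```text
pin knob 154 px 329.2 278.4 med [ 0.4325 -0.0082  0.0906] rect [431.4  -9.3] [29.4 29.3] 89.6
holder 445 px 329.4 278.0 med [ 0.4319 -0.0099  0.0356] rect [431.9  -8.4] [59.9 59.9] 83.5
blue rim 1581 px 432.9 189.9 med [ 0.6375 -0.2512  0.0706] rect [ 631.8 -248.2] [133.8 183. ] 83.7
tab 67 px 409.5 221.3 med [ 0.5582 -0.1899  0.1087] rect [ 558.  -189.8] [ 9.5 30.6] 44.5
board/white 2094 px 422.8 228.6 med [ 0.523  -0.2044  0.0252] rect [ 601.7 -247.5] [171.7 259.9] 85.3
ear 1264 px 427.0 246.0 med [ 0.5063 -0.2419  0.0282] rect [ 507.  -242.5] [109.5  70.6] 85.6
mat 6969 px 230.3 202.8 med [0.6162 0.2324 0.0039] rect [622.3 236.5] [235.3 194.9] 5.9
box 9210 px 230.7 92.6 med [0.8558 0.2138 0.1142] rect [862.8 217.1] [320.9 144.9] 89.8
```

View pics/crop.png

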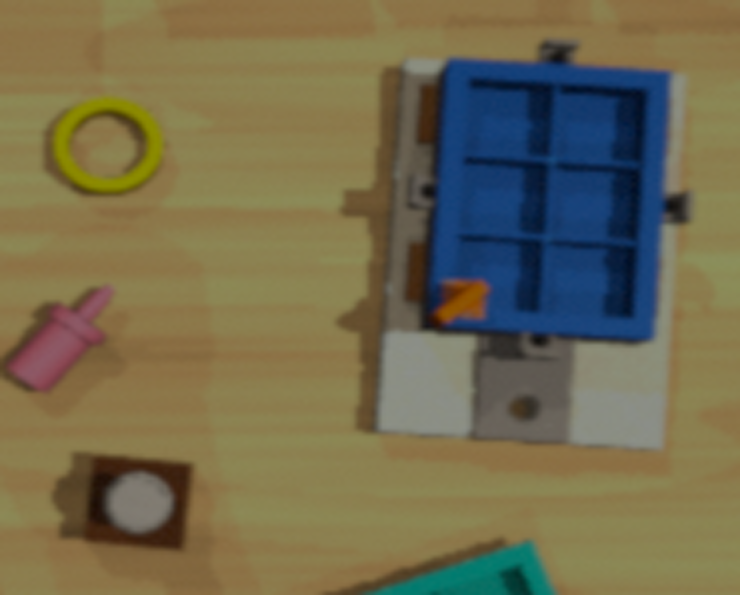

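The crop confirms the choice: the grey steel knob stands in the dark holder (crop 138,502). The ear hole is at crop (525,408), the orange tab at (463,300), and both look-alikes are clearly separate. I'm moving above the pin for a close look.

```bash
cat >> h.py <<'E'
from scipy.spatial.transform import Rotation as Rn
def down(a):  # tool y (closing line) at world angle a [deg], z down
    a=np.radians(a); y=np.array([np.cos(a),np.sin(a),0]); z=np.array([0,0,-1.]); return Rn.from_matrix(np.stack([np.cross(y,z),y,z],1)).as_quat()
def best(p,a):
    qs=[(np.abs(j-env.state()['qpos']).max(),a+k) for k in(0,180) if (j:=env.ik(p,down(a+k))) is not None]; return min(qs)[1]
E
python3 - <<'E'
from h import *
c=env.calibration('top'); print('hole top', onplane(c,426.25,251.6,.031).round(4))
s=env.state(); p=s['tool_pos'].copy(); p[2]=.36; env.movel(p,feed=.25)
a=85
t=[.4315,-.0092,.22]
for k in(0,180): print(a+k, env.ik(t,down(a+k)), env.ik([.494,-.239,.2],down(a+k)))
a=best(t,85); print(a); env.goto(t,down(a))
im,d,c=snap('wrist','w1.png'); np.savez('w1',im=im,d=d,pose=c['pose']); print(env.state()['time_s'],env.state()['tool_pos'],np.round(c['pose'],3),c['cx'],c['cy'],c['fovy'])
E
```

```text
hole top [ 0.4929 -0.2396  0.031 ]
85 [-0.87200074 -0.20564953  0.70409506  1.93596044  0.13544869  1.36515284
  1.27731376] [ 0.42500486  0.16712154 -0.06471527  1.66433391  0.01113278  1.31049599
  1.84185326]
265 [-0.70371864 -0.17105319  0.56156032  1.93062043  0.09288783  1.35705335
 -1.82658383] [-0.64606786  0.32755633  1.23885077  1.71145922 -0.318405    1.33197646
 -1.00466013]
85
3.3583 [ 0.43175926 -0.00856571  0.22016994] [[ 0.086 -0.959 -0.271  0.36 ]
 [ 0.996  0.083  0.024 -0.002]
 [-0.    -0.272  0.962  0.404]
 [ 0.     0.     0.     1.   ]] 317.73664235161124 245.77559360586048 65.88957640182437
```

View pics/w1.png

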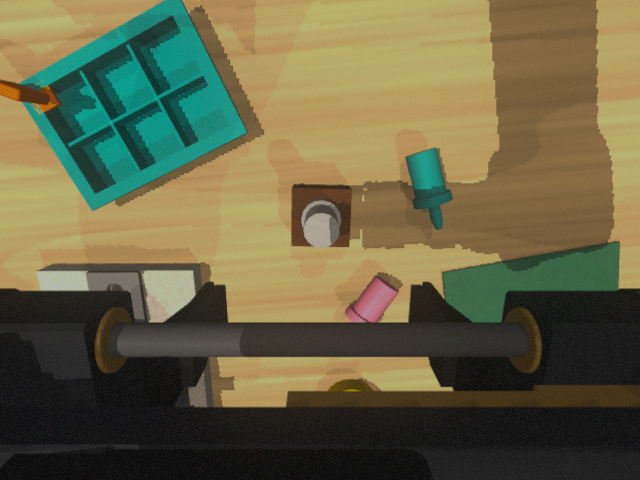

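The wrist view shows the steel knob's top at about (321,231) above the holder, and the ear's hole edge at about (115,288). I'll refine the knob position, grasp and lift.

```bash
python3 - <<'E'
from h import *
z=np.load('w1.npz'); im,d=z['im'],z['d']; c=env.calibration('wrist'); c['pose']=z['pose']; W=cloud(d,c)
m=np.zeros(d.shape,bool); m[180:260,280:360]=1; m&=(W[...,2]>.082)&(W[...,2]<.1)
v,u=np.nonzero(m); (uc,vc),r=cv2.minEnclosingCircle(np.stack([u,v],1).astype(np.float32)); k=onplane(c,uc,vc,.09); print(uc,vc,r*2/foc(c)*np.median(d[m]),k,np.median(W[m],0))
assert np.hypot(*(k[:2]-[.4315,-.0092]))<.006
q=down(85); p=(k[:2]+[.4315,-.0092])/2
p=k[:2]*.6+np.array([.4315,-.0092])*.4; print(p)
env.movel([*p,.068],feed=.12,orientation=q)
print(env.state()['contact_force'])
env.move_gripper(0.0,f_grip=40); s=env.state(); print(s['opening'],s['finger_force'],s['contact_force'])
env.movel([*p,.15],feed=.1); s=env.state(); print(s['opening'],s['finger_force'],s['contact_force'],s['time_s'])
# hover short of the ear to look at the hole
env.movel([.43,-.235,.15],feed=.2); s=env.state(); im,d,c=snap('wrist','w2.png'); np.savez('w2',im=im,d=d,pose=c['pose'],tool=s['tool_pos']); print(s['tool_pos'],s['time_s'],s['contact_force'])
E
```

```text
320.73583984375 228.7547149658203 0.03209058584192678 [ 0.43307855 -0.00540736  0.09      ] [ 0.4334877  -0.00540537  0.08928358]
[ 0.43244713 -0.00692442]
[-0.38979959 -0.55272376  0.54083878]
0.0005983385663499009 2.630860912031494 [ 0.27364018 -0.82837667  5.01807922]
0.0006134573895400591 0.0 [ 0.43087802  0.39568195 -0.63412028] 7.2667
[ 0.42986446 -0.23451141  0.14982815] 8.5583 [0.13222832 0.43318295 0.87936239]
```

View pics/w2.png

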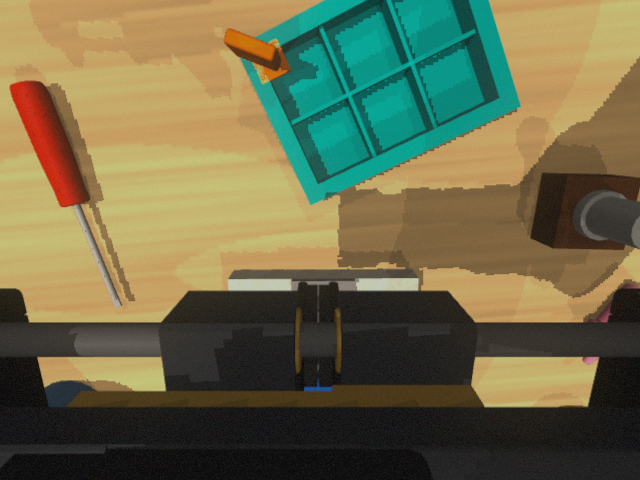

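The gripper closed fully (opening 0.6 mm), so the pin was missed. In this view it still stands in the holder at about (610,215). I'll find out why before trying again.

```bash
python3 - <<'E'
from h import *
def knob(n):
    im,d,c=snap(n,n+'_b.png'); W=cloud(d,c); m=(W[...,2]>.075)&(W[...,2]<.1)&(abs(W[...,0]-.432)<.04)&(abs(W[...,1]+.008)<.04); P=W[m]
    print(n,len(P),np.median(P,0).round(4),P.min(0).round(4),P.max(0).round(4)); return im,W
knob('top'); im,W=knob('scene')
a=cv2.resize(im[140:290,230:430],None,fx=4,fy=4,interpolation=cv2.INTER_CUBIC); cv2.imwrite('pics/sc2.png',a[:,:,::-1])
s=env.state(); print(s['tool_pos'],s['orientation'],s['opening'])
E
```

```text
top 154 [ 0.4324 -0.0083  0.0904] [ 0.4167 -0.024   0.0847] [0.4461 0.0054 0.0955]
scene 127 [ 0.4419 -0.0029  0.0878] [ 0.4135 -0.0194  0.075 ] [0.4527 0.0116 0.0926]
[ 0.43014775 -0.2342532   0.14997625] [4.30206849e-02 9.99074132e-01 3.06219030e-04 7.86655346e-05] 0.0005797102257796527
```

View pics/sc2.png

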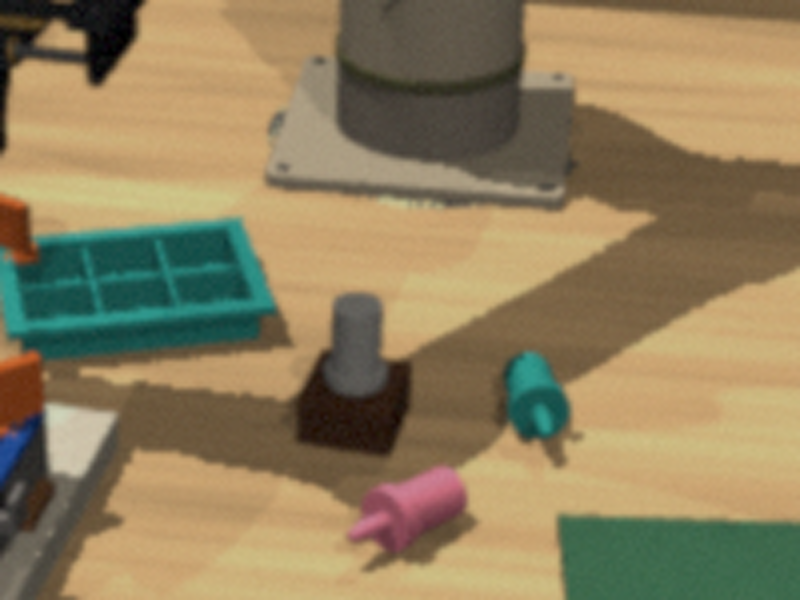

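The scene crop shows the pin upright and undisturbed in the holder at crop (357,345). Now I'll check the fingertip height by depth, then re-approach and print the pose actually reached.

```bash
python3 - <<'E'
from h import *
im,d,c=snap('scene'); W=cloud(d,c); s=env.state(); t=s['tool_pos']
m=(abs(W[...,0]-t[0])<.05)&(abs(W[...,1]-t[1])<.06)&(W[...,2]>.115)&(W[...,2]<.19); P=W[m]
for z0 in np.arange(.115,.19,.01):
    Q=P[(P[:,2]>=z0)&(P[:,2]<z0+.01)]
    if len(Q): print(round(z0,3),len(Q),Q.min(0).round(3),Q.max(0).round(3))
env.move_gripper(.087); env.movel([.432,-.0085,.15],feed=.2); env.movel([.432,-.0085,.068],feed=.1); s=env.state(); print(s['tool_pos'],s['opening'],s['contact_force'],s['qpos'].round(3))
im,d,c=snap('scene'); W=cloud(d,c)
cv2.imwrite('pics/sc3.png',cv2.resize(im[130:260,260:400],None,fx=4,fy=4,interpolation=cv2.INTER_CUBIC)[:,:,::-1])
E
```

```text
0.165 12 [ 0.423 -0.243  0.171] [ 0.443 -0.223  0.175]
0.175 44 [ 0.419 -0.243  0.175] [ 0.446 -0.222  0.185]
0.185 18 [ 0.42  -0.242  0.185] [ 0.445 -0.223  0.19 ]
[ 0.4324136  -0.00853632  0.06845259] 0.08725908194872452 [ 0.9720603  -0.00293884 -0.54128634] [-0.898  0.006  0.83   2.136 -0.005  1.     1.419]
```

View pics/sc3.png

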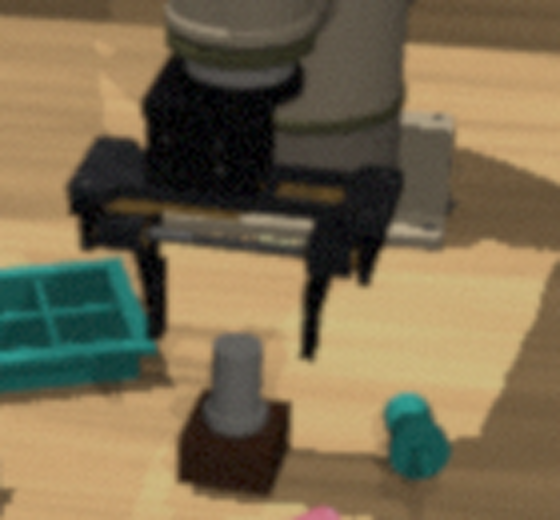

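Found the cause: with the TCP reported at z = 0.150 the real fingertips are at about 0.171, where they should be at 0.139. The crop agrees, with the fingertips near knob-top height. I'll measure that offset here, correct for it and feel for contact on the way down.

```bash
python3 - <<'E'
from h import *
for zt in (.068,.10):
    if zt!=.068: env.movel([.432,-.0085,zt],feed=.1)
    im,d,c=snap('scene'); W=cloud(d,c); t=env.state()['tool_pos']; V=im.max(2)
    for sg in(-1,1):
        m=(abs(W[...,0]-t[0])<.03)&(abs(W[...,1]-t[1]-sg*.055)<.025)&(W[...,2]>t[2]-.03)&(W[...,2]<t[2]+.06)&(V<60); P=W[m]
        print(t.round(4),sg,len(P),'zmin',np.sort(P[:,2])[:6].round(4), 'lowest mean',P[P[:,2]<P[:,2].min()+.015].mean(0).round(4))
E
```

```text
[ 0.4325 -0.0084  0.0686] -1 56 zmin [0.0913 0.0919 0.0933 0.0952 0.0961 0.0963] lowest mean [ 0.4378 -0.0547  0.0992]
[ 0.4325 -0.0084  0.0686] 1 31 zmin [0.0937 0.0955 0.0965 0.0977 0.0999 0.1   ] lowest mean [0.4461 0.0408 0.1013]
[ 0.4318 -0.0084  0.0996] -1 42 zmin [0.1247 0.125  0.1287 0.1291 0.13   0.1307] lowest mean [ 0.4374 -0.0537  0.1325]
[ 0.4318 -0.0084  0.0996] 1 35 zmin [0.124  0.1298 0.1301 0.1318 0.1319 0.1328] lowest mean [0.4465 0.042  0.1333]
```

The offset is consistent: the real TCP sits about 32 mm back along the tool axis from the reported one. I'll compensate and grasp.

```bash
cat >> h.py <<'E'
D=.032
def cmd(p,q): return np.array(p)+D*Rn.from_quat(q).as_matrix()[:,2]
def line(p,q,feed=.1): env.movel(cmd(p,q),feed=feed,orientation=q); return rep()
def rep():
    s=env.state(); q=s['orientation']; t=s['tool_pos']-D*Rn.from_quat(q).as_matrix()[:,2]
    print('t%.2f tcp'%s['time_s'],t.round(4),'F',s['contact_force'].round(2),'M',s['moment'].round(2),'op %.4f ff %.1f'%(s['opening'],s['finger_force'])); return s
E
python3 - <<'E'
from h import *
q=down(85)
for z in(.09,.078,.068): line([.432,-.0083,z],q,.1)
env.move_gripper(0,f_grip=40); s=rep()
if s['opening']>.02:
    line([.432,-.0083,.10],q,.1); line([.432,-.0083,.16],q,.15)
    line([.43,-.237,.16],q,.25)
    im,d,c=snap('wrist','w3.png'); np.savez('w3',im=im,d=d,pose=c['pose'])
    im,d,c=snap('top'); W=cloud(d,c); t=env.state()['tool_pos']
    im,d,c=snap('scene'); W=cloud(d,c); m=(abs(W[...,0]-.43)<.05)&(abs(W[...,1]+.237)<.05)&(W[...,2]>.075)&(W[...,2]<.2); P=W[m]
    for z0 in np.arange(.075,.2,.007):
        Q=P[(P[:,2]>=z0)&(P[:,2]<z0+.007)]
        if len(Q): print(round(z0,3),len(Q),Q.min(0).round(3),Q.max(0).round(3))
E
```

```text
t13.71 tcp [ 0.432  -0.0085  0.09  ] F [-0.5  -0.16 -0.74] M [ 0.05  0.   -0.01] op 0.0867 ff 0.0
t13.97 tcp [ 0.4319 -0.0084  0.0781] F [-1.23 -0.27 -0.68] M [-0.03  0.02  0.02] op 0.0868 ff 0.0
t14.22 tcp [ 0.4318 -0.0084  0.0681] F [-1.34  0.04 -0.12] M [-0.04  0.01 -0.02] op 0.0868 ff 0.0
t15.19 tcp [ 0.4323 -0.0074  0.0682] F [0.   6.02 2.02] M [1.3  0.02 0.06] op 0.0307 ff 40.0
t15.66 tcp [ 0.4316 -0.0084  0.0995] F [ 0.02 -0.29 -4.76] M [ 0.02  0.04 -0.04] op 0.0308 ff 40.0
t16.21 tcp [ 0.4314 -0.0083  0.159 ] F [ 0.61  0.28 -4.18] M [0.02 0.04 0.02] op 0.0307 ff 40.0
t17.27 tcp [ 0.4297 -0.2363  0.1595] F [ 0.56  0.15 -4.62] M [ 0.03 -0.02  0.02] op 0.0303 ff 40.0
0.096 3 [ 0.432 -0.234  0.1  ] [ 0.436 -0.23   0.102]
0.103 9 [ 0.431 -0.238  0.103] [ 0.437 -0.228  0.109]
0.11 11 [ 0.431 -0.236  0.11 ] [ 0.438 -0.227  0.117]
0.117 2 [ 0.437 -0.234  0.117] [ 0.437 -0.231  0.118]
0.124 31 [ 0.426 -0.253  0.125] [ 0.451 -0.214  0.131]
0.131 59 [ 0.423 -0.253  0.131] [ 0.453 -0.215  0.138]
0.138 29 [ 0.427 -0.246  0.138] [ 0.452 -0.219  0.145]
0.145 47 [ 0.422 -0.258  0.145] [ 0.448 -0.21   0.152]
0.152 51 [ 0.42  -0.258  0.152] [ 0.45  -0.21   0.159]
0.159 62 [ 0.423 -0.26   0.159] [ 0.45  -0.21   0.166]
0.166 51 [ 0.426 -0.259  0.166] [ 0.448 -0.21   0.173]
0.173 63 [ 0.424 -0.261  0.173] [ 0.449 -0.208  0.18 ]
0.18 87 [ 0.415 -0.263  0.18 ] [ 0.447 -0.207  0.187]
0.187 45 [ 0.419 -0.262  0.187] [ 0.445 -0.205  0.194]
0.194 44 [ 0.422 -0.264  0.194] [ 0.445 -0.203  0.2  ]
```

The pin is held (opening 31 mm, weight −4.5 N, tip at about z = 0.10). Next, a wrist look at the ear hole from just beyond it.

```bash
python3 - <<'E'
from h import *
q=down(85)
line([.43,-.237,.22],q,.15); line([.575,-.24,.22],q,.2)
im,d,c=snap('wrist'); np.savez('w4',im=im,d=d,pose=c['pose'])
f=foc(c); P=np.array(c['pose']); X=P[:3,:3].T@(np.array([.4935,-.2392,.031])-P[:3,3]); u=c['cx']+f*X[0]/-X[2]; v=c['cy']-f*X[1]/-X[2]; print(u,v)
u,v=int(u),int(v); a=im[max(v-75,0):v+75,u-100:u+100]; print(max(v-75,0),u-100); cv2.imwrite('pics/w4c.png',cv2.resize(a,None,fx=4,fy=4)[:,:,::-1])
E
```

```text
t17.98 tcp [ 0.43   -0.2363  0.2194] F [-1.18  0.47 -4.84] M [ 0.02 -0.   -0.01] op 0.0303 ff 40.0
t19.00 tcp [ 0.574  -0.2404  0.2196] F [ 0.23 -0.09 -3.87] M [-0.01  0.02 -0.03] op 0.0303 ff 40.0
310.3906134496751 132.01590641410218
57 210
```

View pics/w4c.png

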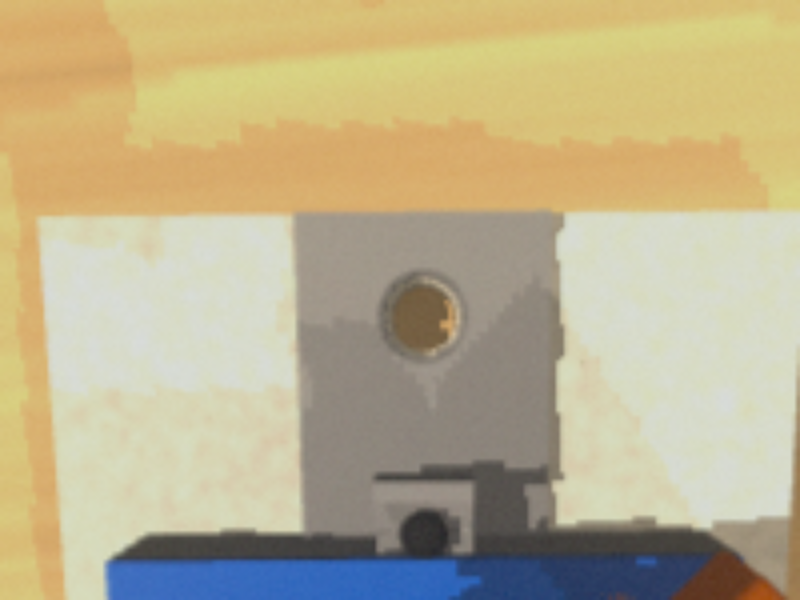

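The ear hole is clear at crop (423,316), pixel (315.8,136). The board's edges line up with the image, so the yaw of about −5° holds.

```bash
python3 - <<'E'
from h import *
z=np.load('w4.npz'); c=env.calibration('wrist'); c['pose']=z['pose']
h=onplane(c,315.75,136,.031); print('hole wrist',h)
a=onplane(c,210+295/4,57+213/4,.031);b=onplane(c,210+560/4,57+212/4,.031); print('ear width',np.linalg.norm(a-b),'yaw',np.degrees(np.arctan2(*(b-a)[1::-1]))-90)
# wrist bias from the knob: wrist (.4331,-.0054) against gripped tool (.4318..,-.0074)
t=h[:2]+np.array([-.0013,-.0015]); print(t)
E
```

```text
hole wrist [ 0.49725974 -0.23480812  0.031     ]
ear width 0.05735797865241245 yaw -4.853439624514849
[ 0.49595974 -0.23630812]
```

```bash
python3 - <<'E'
from h import *
q=down(85.15); x,y=.4947,-.2370
line([x-.04,y,.20],q,.2); line([x,y,.13],q,.15); s=line([x,y,.097],q,.08); F0=s['contact_force']
for z in np.arange(.091,.0625,-.005):
    s=line([x,y,z],q,.05); dF=s['contact_force']-F0
    if dF[2]>15: print('stop',dF); break
    if np.hypot(*dF[:2])>6: x+=np.sign(dF[0])*.001*(abs(dF[0])>4); y+=np.sign(dF[1])*.001*(abs(dF[1])>4); print('shift',x,y)
im,d,c=snap('top'); cv2.imwrite('pics/t5.png',cv2.resize(im[130:280,360:500],None,fx=4,fy=4)[:,:,::-1])
E
```

```text
t19.81 tcp [ 0.4557 -0.2364  0.2005] F [ 0.08 -0.33 -3.29] M [ 0.   -0.06 -0.02] op 0.0306 ff 40.0
t20.49 tcp [ 0.4947 -0.2377  0.1304] F [ 0.52 -0.26 -3.88] M [ 0.02  0.02 -0.01] op 0.0303 ff 40.0
t21.05 tcp [ 0.4945 -0.2371  0.0968] F [ 0.48  0.52 -3.58] M [-0.05  0.05 -0.02] op 0.0303 ff 40.0
t21.32 tcp [ 0.4946 -0.237   0.0909] F [-0.17  0.25 -4.79] M [ 0.01 -0.02  0.05] op 0.0306 ff 40.0
t21.57 tcp [ 0.4945 -0.2369  0.0857] F [-0.25 -0.77 -4.28] M [ 0.03 -0.06  0.06] op 0.0304 ff 40.0
t21.82 tcp [ 0.4945 -0.2369  0.0807] F [-0.13  0.44 -3.32] M [ 0.01  0.03 -0.02] op 0.0309 ff 40.0
t22.07 tcp [ 0.4945 -0.2369  0.0757] F [-0.9  -0.27 -4.8 ] M [0.01 0.02 0.06] op 0.0305 ff 40.0
t22.32 tcp [ 0.4945 -0.2369  0.0707] F [ 0.28 -0.62 -4.27] M [-0.01  0.01 -0.01] op 0.0304 ff 40.0
t22.57 tcp [ 0.4945 -0.2369  0.0657] F [-0.14 -0.11 -3.7 ] M [-0.02  0.05 -0.01] op 0.0304 ff 40.0
```

The pin has entered the hole freely (tip at about 5 mm). I'll seat it, release, retreat and verify, then check reachability for the tab poses.

```bash
cat >> h.py <<'E'
YAW=-4.85
def chk():
    im,d,c=snap('top'); W=cloud(d,c)
    m=(W[...,2]>.075)&(W[...,2]<.1)&(np.hypot(W[...,0]-.4947,W[...,1]+.237)<.025); print('knob',m.sum(),np.median(W[m],0).round(4) if m.any() else '')
    hs=cv2.cvtColor(im,cv2.COLOR_RGB2HSV); m=(hs[...,0]<20)&(hs[...,1]>150)&(W[...,2]>.085)&(np.hypot(W[...,0]-.56,W[...,1]+.19)<.05)
    print('tab',m.sum(),np.median(W[m],0).round(4) if m.any() else '')
    return im
E
python3 - <<'E'
from h import *
q=down(85.15); x,y=.4947,-.2370
for z in(.064,.0625,.061):
    s=line([x,y,z],q,.03)
    if s['contact_force'][2]>0: break
env.move_gripper(.045); rep()
line([x,y,.12],q,.15); line([x-.03,y,.25],q,.25)
im=chk(); env.goto(cmd([.52,-.10,.25],q),q); chk()
T=np.array([.5599,-.1904]); Mt=np.array([.55,.295])
for a in(40.15,220.15):
    for p in([*T,.087],[*T,.2],[.555,.05,.26],[*Mt,.25]):
        j=env.ik(cmd(p,down(a)),down(a)); print(a,p,None if j is None else j.round(2))
E
```

```text
t22.87 tcp [ 0.495  -0.2372  0.0643] F [-0.77  0.54 -0.41] M [-0.06  0.02 -0.05] op 0.0304 ff 40.0
t23.12 tcp [ 0.4952 -0.2372  0.064 ] F [-5.71  4.09 18.48] M [0.94 1.37 0.06] op 0.0304 ff 40.0
t23.72 tcp [ 0.4947 -0.237   0.0624] F [ 0.23 -1.07  0.19] M [-0.03  0.02 -0.01] op 0.0449 ff 0.0
t24.25 tcp [ 0.4947 -0.2366  0.1196] F [-0.5  -0.15  0.35] M [0.01 0.01 0.  ] op 0.0452 ff 0.0
t24.93 tcp [ 0.4646 -0.2363  0.2491] F [ 0.06  1.27 -0.49] M [ 0.04 -0.04  0.01] op 0.0446 ff 0.0
knob 11 [ 0.492  -0.2271  0.086 ]
tab 67 [ 0.558  -0.1898  0.1086]
knob 0 
tab 0 
40.15 [np.float64(0.5599), np.float64(-0.1904), 0.087] [-0.59  0.67  1.15  1.76 -0.66  1.16  1.46]
40.15 [np.float64(0.5599), np.float64(-0.1904), 0.2] [-0.66  0.54  1.25  1.64 -0.53  1.34  1.37]
40.15 [0.555, 0.05, 0.26] [-1.16  0.32  1.22  1.65 -0.31  1.39  0.8 ]
40.15 [np.float64(0.55), np.float64(0.295), 0.25] [-1.36  0.53  1.15  1.48 -0.49  1.44  0.5 ]
220.15 [np.float64(0.5599), np.float64(-0.1904), 0.087] [-0.6   0.68  1.16  1.76 -0.67  1.17 -1.67]
220.15 [np.float64(0.5599), np.float64(-0.1904), 0.2] [-0.62  0.49  1.17  1.64 -0.46  1.32 -1.82]
220.15 [0.555, 0.05, 0.26] [-1.13  0.3   1.17  1.65 -0.28  1.38 -2.37]
220.15 [np.float64(0.55), np.float64(0.295), 0.25] [-1.42  0.64  1.32  1.48 -0.62  1.49 -2.55]
```

The knob top is at z = 0.086, so the collar is seated and the pin is fully home. The tab is where predicted, about (0.559, −0.190). Now I'll grip the tab and peel, rotating about the far corner.

```bash
cat >> h.py <<'E'
y0=np.radians(YAW); Rz=Rn.from_euler('z',YAW,degrees=True)
C=np.array([.6322,-.2487,.025]); far=C+Rz.apply([.09,-.065,.040])
k=np.array([np.cos(np.radians(49.3)),np.sin(np.radians(49.3)),0])
def peel(p0,q0,th):
    R=Rn.from_rotvec(k*np.radians(th)); return far+R.apply(np.array(p0)-far),(R*Rn.from_quat(q0)).as_quat()
E
python3 - <<'E'
from h import *
q=down(40.15); T=np.array([.5594,-.1902]); p0=[*T,.088]
for th in(4,8,12,16,18):
    p,qq=peel(p0,q,th); print(th,p.round(4),env.ik(cmd(p,qq),qq) is not None)
env.goto(cmd([*T,.2],q),q); rep()
line([*T,.125],q,.15); line(p0,q,.06)
env.move_gripper(0,f_grip=45); s=rep()
im,d,c=snap('scene'); cv2.imwrite('pics/sc6.png',cv2.resize(im[190:320,130:290],None,fx=4,fy=4,interpolation=cv2.INTER_CUBIC)[:,:,::-1])
E
```

```text
4 [ 0.561  -0.1916  0.1022] True
8 [ 0.5633 -0.1936  0.1162] True
12 [ 0.5664 -0.1962  0.13  ] True
16 [ 0.5702 -0.1995  0.1434] True
18 [ 0.5724 -0.2014  0.15  ] True
t26.23 tcp [ 0.5585 -0.1921  0.1996] F [ 0.15  0.88 -0.24] M [-0.07  0.02 -0.04] op 0.0446 ff 0.0
t26.88 tcp [ 0.5599 -0.1901  0.1261] F [ 0.96 -1.07  0.76] M [-0.1   0.02 -0.01] op 0.0448 ff 0.0
t27.65 tcp [ 0.5595 -0.1904  0.0881] F [ 0.65 -0.88  0.26] M [-0.06 -0.01 -0.  ] op 0.0449 ff 0.0
t28.34 tcp [ 0.5596 -0.1901  0.088 ] F [ 1.47  0.69 -0.74] M [ 0.01 -0.18  0.12] op 0.0097 ff 45.0
```

View pics/sc6.png

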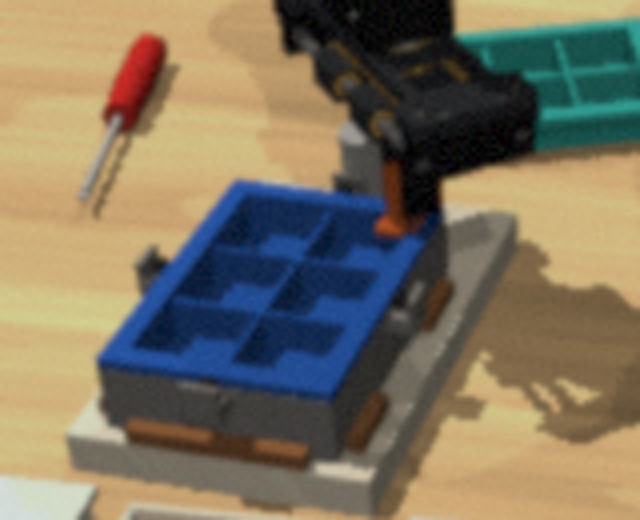

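The tab (crop 392,195) is held between the fingers (opening 9.7 mm), with the pin's knob seated behind it. Peeling in small steps with the forces printed.

```bash
python3 - <<'E'
from h import *
s=env.state(); q=down(40.15); p0=s['tool_pos']-D*Rn.from_quat(s['orientation']).as_matrix()[:,2]
np.save('p0',p0)
for th in(2,4,6,8,10,12,14,16):
    p,qq=peel(p0,q,th); s=line(p,qq,.04)
    if np.abs(s['contact_force']).max()>14: print('high force'); break
im,d,c=snap('scene'); np.savez('s7',im=im,d=d); cv2.imwrite('pics/sc7.png',cv2.resize(im[170:320,120:300],None,fx=4,fy=4,interpolation=cv2.INTER_CUBIC)[:,:,::-1])
E
```

```text
t28.73 tcp [ 0.5603 -0.1909  0.0953] F [-1.93  2.    4.97] M [0.33 0.27 0.04] op 0.0095 ff 45.0
t29.05 tcp [ 0.561  -0.1915  0.1019] F [-1.71  2.16  2.25] M [0.18 0.22 0.11] op 0.0097 ff 45.0
t29.38 tcp [ 0.5622 -0.1927  0.1089] F [-1.26  0.48  0.6 ] M [0.05 0.14 0.03] op 0.0092 ff 45.0
t29.70 tcp [ 0.5634 -0.1938  0.1159] F [-2.63 -0.36  0.09] M [-0.1   0.17 -0.05] op 0.0097 ff 45.0
t30.02 tcp [ 0.5652 -0.1949  0.1229] F [-0.53  0.08 -0.21] M [-0.25 -0.15 -0.03] op 0.0098 ff 45.0
t30.35 tcp [ 0.5666 -0.1963  0.1297] F [-0.07  1.44 -0.42] M [-0.19 -0.14 -0.02] op 0.0097 ff 45.0
t30.68 tcp [ 0.5684 -0.1979  0.1364] F [ 0.04 -0.44 -1.34] M [-0.28 -0.21  0.06] op 0.0098 ff 45.0
t31.00 tcp [ 0.5704 -0.1996  0.1431] F [ 0.65  0.42 -1.64] M [-0.25 -0.2   0.03] op 0.0099 ff 45.0
```

View pics/sc7.png

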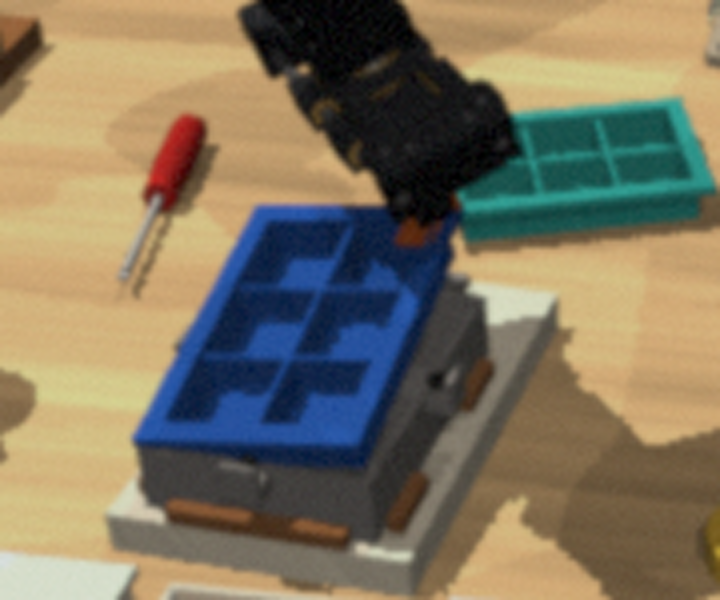

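The blue tray has its tab corner raised about 60 mm while the far corner (crop ~150,440) still rests. The grey tray sits flat with its stops in place. Now I'll lift clear, level and carry to the mat.

```bash
python3 - <<'E'
from h import *
q=down(40.15); p0=np.load('p0.npy'); p,qq=peel(p0,q,16)
env.move_gripper(0,f_grip=60)
p1=p+[0,0,.03]; line(p1,qq,.05); p2=p+[0,0,.125]; line(p2,qq,.12)
line([p2[0],p2[1],.262],q,.03)
try:
    line([.55,.05,.257],q,.15); line([.551,.296,.252],q,.15)
except env.Unreachable as e: print('unreach',e); env.goto(cmd([.551,.296,.252],q),q)
env.dwell(.5); rep()
im,d,c=snap('top'); W=cloud(d,c); hs=cv2.cvtColor(im,cv2.COLOR_RGB2HSV)
m=(hs[...,0]>105)&(hs[...,0]<125)&(hs[...,1]>120)&(W[...,2]>.15)&(W[...,2]<.3)&(W[...,1]>.05); P=W[m]
r=cv2.minAreaRect((P[:,:2]*1000).astype(np.float32)); print('tray',r,P.min(0),P.max(0))
top=P[P[:,2]>np.median(P[:,2])-.0]; 
A=np.c_[P[:,:2],np.ones(len(P))]; w=np.ones(len(P),bool)
for _ in range(8):
    cf=np.linalg.lstsq(A[w],P[w,2],rcond=None)[0]; rs=P[:,2]-A@cf; w=(rs>-.004)&(rs<.02)
print('slope deg',np.degrees(np.arctan(cf[:2])),'rim z at mat',cf@[.622,.2365,1],w.sum())
m=(W[...,2]>.075)&(W[...,2]<.1)&(np.hypot(W[...,0]-.4947,W[...,1]+.237)<.025); print('knob',m.sum(),np.median(W[m],0))
cv2.imwrite('pics/t8.png',im[:,:,::-1])
E
```

```text
t32.02 tcp [ 0.5703 -0.1993  0.1733] F [ 0.63 -1.07 -1.81] M [-0.31 -0.29  0.03] op 0.0097 ff 60.0
t32.96 tcp [ 0.5702 -0.1992  0.2677] F [ 0.26  0.18 -1.43] M [-0.21 -0.24  0.02] op 0.0095 ff 60.0
t33.50 tcp [ 0.5703 -0.1982  0.2618] F [-0.06  0.06 -1.45] M [-0.    0.05  0.01] op 0.0095 ff 60.0
t35.32 tcp [0.55   0.049  0.2571] F [-0.55  0.02 -1.07] M [-0.02  0.11 -0.02] op 0.0098 ff 60.0
t37.11 tcp [0.5513 0.295  0.2522] F [-0.18 -0.36 -0.99] M [-0.04  0.05 -0.05] op 0.0099 ff 60.0
t37.61 tcp [0.551 0.296 0.252] F [-0.6  -0.01 -0.42] M [0.   0.08 0.02] op 0.0093 ff 60.0
tray ((621.9906005859375, 236.0645751953125), (129.1903076171875, 178.46804809570312), 85.21463775634766) [0.52834552 0.16610879 0.20242441] [0.71333625 0.3020775  0.2395606 ]
slope deg [-0.13294048 -0.06660468] rim z at mat 0.23431858582200668 1630
knob 161 [ 0.49417627 -0.23834965  0.08632073]
```

View pics/t8.png

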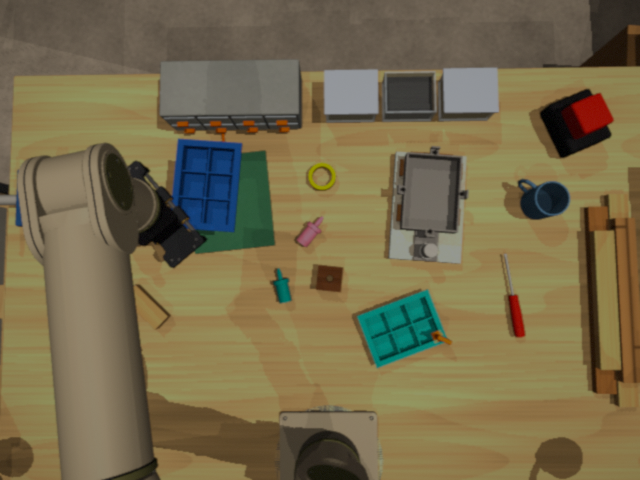

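The blue tray is level (slope under 0.2°), its underside about 20 cm up, centred over the mat at (622, 236) mm. The pin is seated at (425,252), the grey tray is in place, and no bystander in view has moved (the glue bottle is hidden under the arm). I'm handing in.

```bash
python3 -c "
from rig import env
print(env.sign_off())"
```

```text
the job is handed in; nothing more can be done
None
```

I handed the job in: the pin is fully home, and the blue tray was peeled off tab corner first and is held level and still about 20 cm above the mat; the grey tray stayed pinned in place (my first grasp missed the pin without moving it, and the glue bottle was hidden under the arm in the last picture).

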